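# Find the rocking canister lid and hold it down

## Task

Of the five identical canisters in the wooden tray, one has a lid that is not seated and rocks when its edge is pressed. Press on the edges of the lids with the fingertips, one after another, until you find the one that rocks, then press that lid fully down in the middle and finish while still holding it down, so that a colleague can clip it. Do not lift any lid, and leave the flour shaker, the loaf tin and the jar where they stand.

Things in the scene. Friction and masses are not known exactly. Their poses are not given: they have to be found in the camera images.
- tray: Fixed wooden tray, 262 x 376 mm, walls 64 mm high, floor 12 mm thick; origin under its centre, x away from the robot, y to the left, z up. Six places in two rows of three, 115 mm apart both ways: five hold a canister, one holds the shaker; which is which changes.
- place0 (a point): Place 0 of the tray (near row, right, as the robot sees it): a point on the centre line of what stands there, at lid height: a canister's lid top is at this height, give or take 3 mm. It belongs to the tray and does not move when a lid is pressed. Axes as the tray.
- place1 (a point): Place 1 of the tray: near row, middle (as the robot sees it). Point and axes as place0. The canisters: fixed, plain steel, 86 mm across, each with a flat round aluminium lid 92 mm across whose skirt hangs 18 mm over the wall. All five look alike; four lids are rigid, and one, in any place, is not seated.
- place2 (a point): Place 2 of the tray: near row, left (as the robot sees it). Point and axes as place0.
- place3 (a point): Place 3 of the tray: far row, right (as the robot sees it). Point and axes as place0.
- place4 (a point): Place 4 of the tray: far row, middle (as the robot sees it). Point and axes as place0.
- place5 (a point): Place 5 of the tray: far row, left (as the robot sees it). Point and axes as place0.
- lid_down (a joint): The unseated lid (its place is not told): how far it is pressed down; 0 = proud on its springy gasket as at the start, 0.006 m = fully down on the rim. Pressed in the middle it starts to sink at about 6 N and needs about 9 N to be held fully down; it rises again when let go.
- rock_a (a joint): The unseated lid: rocking about one level line through its middle, rad, 0 = level. Pressed 30 mm from its middle with 1 to 2 N it tips until its edge meets the rim, about 4 mm down under the finger, and springs level when let go. The lid may be turned any way, so rock_a, rock_b or both reach 0.08 or more, of either sign. A seated lid gives nothing: the readings stay 0.
- rock_b (a joint): The same about the level line at right angles to that of rock_a.
- lid_lift (a joint): The unseated lid: how far it has been pulled up off its canister, 0 = not lifted, m. It should stay 0.
- shaker_mid (a point): Loose steel flour shaker standing in the sixth place of the tray, 60 mm across and 104 mm high; the point is on its axis half-way up (52 mm over its foot). It stands about as high as the lids. Leave it alone.
- loaf_tin: Loose empty loaf tin on the bench to the left of the tray, 110 x 210 x 70 mm; origin under its centre. Leave it alone.
- jar: Loose glass jar on the bench to the right of the tray, 72 mm across and 100 mm high; origin under its centre. Leave it alone.

How it is judged (in metres and radians):
On the way, in this order (a step that is already met when the one before it is completed fails the run):
1. the unseated lid is found: it is made to rock by pressing off its middle ((value of joint any of rock_a, rock_b above 0.05 rad or value of joint any of rock_a, rock_b below -0.05 rad)), for 0.1 s.
2. that lid is pressed down, level (value of joint lid_down above 0.0045 m), for 0.2 s.
At the end, for the whole second after the job is handed in: The fingers are still pressing with more than 4 N, and the lid that rocked is held down at least 4.5 of its 6 mm and level within 0.035 rad; no lid lifted (under 3 mm); the shaker, loaf tin and jar are within 20 mm of where they stood (value of joint lid_down above 0.0045 m and value of joint lid_lift below 0.003 m and contact force between the fingers and anything else above 4 N and value of joint rock_a between -0.035 and 0.035 rad and value of joint rock_b between -0.035 and 0.035 rad and distance of each of shaker_mid, loaf_tin, jar from where it was at the start of the episode below 0.02 m); the arm keeps its last pose, push and grip.
It fails at once if the lid is lifted off its canister (5 mm or more) (value of joint lid_lift above 0.005 m).
It fails at once if the flour shaker is moved by more than 25 mm, lifted or tipped (distance of shaker_mid from where it was at the start of the episode above 0.025 m or angle between shaker_mid's own z axis and vertical above 0.35 rad).
It fails at once if the loaf tin is moved by more than 25 mm, lifted or tipped (distance of loaf_tin from where it was at the start of the episode above 0.025 m or angle between loaf_tin's own z axis and vertical above 0.35 rad).
It fails at once if the jar is moved by more than 25 mm, lifted or tipped (distance of jar from where it was at the start of the episode above 0.025 m or angle between jar's own z axis and vertical above 0.35 rad).
It also fails if it takes over 64 s, if anything falls off the work surface, if the arm or the gripper's body presses on something with over 40 N, if the wrist force passes 120 N, or if a joint passes its speed limit or range.

## Robot

A 6-joint arm with a two-finger parallel gripper is mounted at the origin on the work surface. World frame = base frame: x ahead of the robot, y to its left, z up, the work surface at z = 0. Lengths are in mm, angles in rad, forces in N, time in s.
With the tool pointing down it reaches from about 275 to 750 mm from the base axis. Payload 10.2 kg.
Tool frame: the origin (TCP) lies at the very end of the fingers, on their centre line; the grasp point (between the pads) lies 19 mm behind it; z points along the fingers, y is the line along which they close (so a half turn about z gives the same grasp; the last joint's range is limited). The gripper opens to 85 mm and grips with 20 to 120 N. Pads are 22 mm wide; open, the fingers measure 114 mm over their backs; the gripper's body (76 mm by 85 mm) begins 54 mm behind the grasp point. The pads swing forward as they close: fully open they stand 13 mm farther back than shut.
Start: joints at [0.971, 0.313, 1.498, -0, 1.331, -0.223], TCP at [193.185, 488.171, 231.294] pointing down, gripper open.
Joint ranges: [-2.94, 2.94], [-0.97, 2.17], [0.19, 2.56], [-1.23, 4.37], [0.02, 3.11], [-2.88, 2.88]. Speed limits (rad/s): [2.39, 2.39, 3.01, 3.14, 3.14, 3.14].

## Interface

Orientations are given as a unit quaternion [w, x, y, z].
In Python, from rig import ctrl, optics gives the robot as it stands. The module is installed in compiled form; this text tells all that it offers.
- The arm moves only by the shell command python3 -m handwheel 'ROWS' [FORCE]. ROWS is JSON, a list that holds one entry, the list of rows, each a list of 5 numbers: the gripper command: -1 is fully open, 1 is shut, values between are in proportion, then the shift along the world's x, y, z in units of 50 mm (1.0 is 50 mm), then the turn about the world's z in units of 8 degrees (1.0 is 8 degrees). In form: [[[gripper, tx, ty, tz, twist], ...]]. A call has 1 to 10 rows; each row shifts and turns the commanded pose from where the row before left it; what a row does not reach is not made up. A row lasts 1/10 s, in which the tool goes at most 50 mm and 8.59 degrees, less where a joint would pass 70% of its speed; a pose out of reach is approached as far as the arm can. A call is refused whole if a number of a shift passes 1 or a number of a turn 1, either way. A call with a gripper value outside its range is refused whole. The fingers move at their own pace and stop on an object; FORCE is the grip in N (left out, the last holds). Time passes only in rows, so rows that do not move let the fingers close. It gives the time, the measured TCP pose, the force, the opening and the grip force at its end, in the units of the state.
- ctrl.sense(): the state, without advancing time (a new reading comes with each control period).
- optics.capture(name): name is "side" or "top" or "wrist"; returns a dict with "img" (480x640x3 uint8, blue, green, red), "K" (3x3 intrinsics, pixels), "R" (3x3) and "t" (3): a world point X has camera coordinates R X + t. Camera axes: x right, y down, z forward; pixel columns grow to the right and rows downward; lengths in mm; the calibration is good to about 2 mm. A picture is of the moment at which its call begins. There is no depth.
- ctrl.finish_job(): hands the job in; it is judged then, once.
The state is a dict: "time_s": time; "joints": joint angles; "dq": joint speeds; "tau": joint torques, N m; "eef_pos": TCP position; "ee_rot": TCP orientation; "force": force on the tool from outside, world axes, zero at the start; "wrist_torque": the same for the moment, N m; "grip_width": opening from 0.0 (shut) to 1.0 (fully open); "grip_force": force on a finger pad.
Only numpy, scipy, OpenCV 4.12 (cv2) and the standard library are available. Lean on these libraries where they do the work, as an engineer would, in place of code of your own. Each camera call takes 0.05 s, during which the arm holds its last target. There are 200 camera calls.

## Working session

There is one attempt and no reset: what is moved stays moved. The work goes in short steps, Python scripts to look and compute and a shell command to move; the robot and the scene stay as the last step left them, time stands still between calls to the robot, and variables do not carry over. Pictures are saved under pics/ and viewed, at most 10 in all, crops included, and the job is handed in when it is done.

```bash
mkdir -p pics; python3 - <<'E'
from rig import ctrl, optics
import cv2, numpy as np
s=ctrl.sense(); print(s)
for n in ("top","side"):
    c=optics.capture(n); cv2.imwrite(f"pics/{n}0.png",c["img"]); np.savez(f"{n}0.npz",**c); print(n,c["K"].tolist(),c["R"].round(4).tolist(),c["t"])
E
```

```text
{'time_s': 0.0, 'joints': array([ 9.70642403e-01,  3.13451285e-01,  1.49845254e+00,  4.02912787e-06,
        1.33101731e+00, -2.23421060e-01]), 'dq': array([ 0.00161322, -0.00034893, -0.00051349,  0.00073088, -0.00074096,
       -0.00066467]), 'tau': array([ 6.33785821e-04, -4.12259102e+01, -2.59737897e+01, -1.52649791e-04,
        4.10235618e-03,  1.26482138e-05]), 'eef_pos': array([193.0053987 , 487.94853417, 230.72860871]), 'ee_rot': array([-2.67653296e-04,  1.87254903e-01,  9.82311132e-01, -6.07929786e-04]), 'force': array([0.18752956, 0.17240208, 0.66759961]), 'wrist_torque': array([-0.01457791, -0.02926987, -0.0150198 ]), 'grip_force': 0.0, 'grip_width': 1.0000399323957674}
top [[560.7071435072698, 0.0, 316.5299823600566], [0.0, 560.7071435072698, 245.7165252880892], [0.0, 0.0, 1.0]] [[-0.0132, -0.9999, -0.001], [-0.9852, 0.0132, -0.1706], [0.1706, -0.0012, -0.9853]] [  58.42356291  546.69461927 1261.60618774]
side [[545.2627716048127, 0.0, 318.2832312892305], [0.0, 545.2627716048127, 226.23550267251605], [0.0, 0.0, 1.0]] [[0.9422, -0.3344, -0.0215], [-0.2037, -0.5204, -0.8293], [0.2661, 0.7857, -0.5584]] [-508.77529879  216.64109844 1129.85085457]
```

View pics/top0.png

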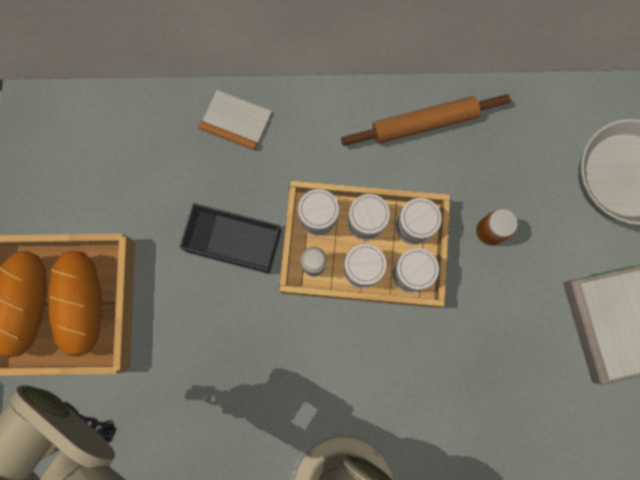

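View pics/side0.png

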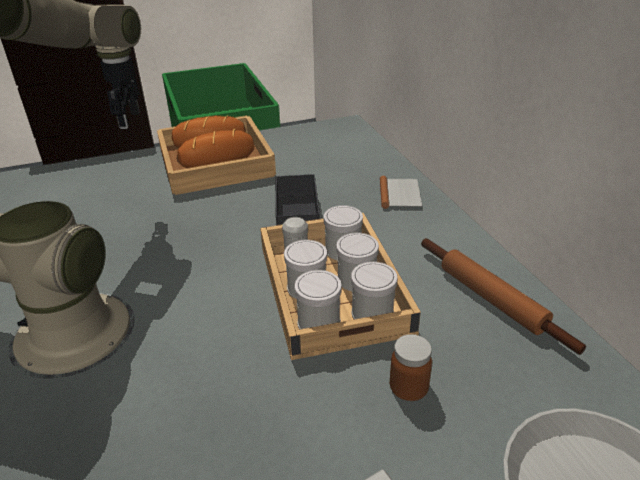

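The top view shows lids at about (318,210), (368,215), (419,219), (365,265) and (416,268), with the shaker at (314,261), which is place 2. The side view shows the same lids at about (343,216), (357,245), (374,275), (305,254) and (318,284). Next I refine these and triangulate.

```bash
cat > h.py <<'E'
import numpy as np, cv2
def ray(c,p):
    d=c["R"].T@np.linalg.solve(c["K"],[p[0],p[1],1.]); return -c["R"].T@c["t"], d/np.linalg.norm(d)
def plane(c,p,z):
    o,d=ray(c,p); return o+d*(z-o[2])/d[2]
def tri(a,pa,b,pb):
    o1,d1=ray(a,pa);o2,d2=ray(b,pb)
    s=np.linalg.lstsq(np.c_[d1,-d2],o2-o1,rcond=None)[0]
    x,y=o1+s[0]*d1,o2+s[1]*d2; return (x+y)/2,np.linalg.norm(x-y)
E
python3 - <<'E'
import cv2,numpy as np
from h import *
T=dict(np.load("top0.npz"));S=dict(np.load("side0.npz"))
seed={"top":[(416,268),(365,265),(419,219),(368,215),(318,210)],"side":[(318,284),(305,254),(374,275),(357,245),(343,216)]}
out={}
for n,c in(("top",T),("side",S)):
    hsv=cv2.cvtColor(c["img"],cv2.COLOR_BGR2HSV)
    for th in (160,175,185,):
        m=((hsv[...,2]>th)&(hsv[...,1]<50)).astype(np.uint8)*255
        m=cv2.morphologyEx(m,cv2.MORPH_CLOSE,np.ones((5,5)))
        cs,_=cv2.findContours(m,cv2.RETR_EXTERNAL,cv2.CHAIN_APPROX_NONE)
        r=[]
        for s in seed[n]:
            k=[q for q in cs if cv2.pointPolygonTest(q,s,False)>=0]
            r.append(cv2.fitEllipse(cv2.convexHull(k[0])) if k and len(k[0])>5 else None)
        print(n,th,[(np.round(e[0],1).tolist(),np.round(e[1],1).tolist()) if e else None for e in r]); out[n,th]=r
for a in(160,175,185):
  for b in (160,175,185):
    print(a,b)
    for i in range(5):
      e,f=out["top",a][i],out["side",b][i]
      if e and f: print([0,1,3,4,5][i],*[np.round(v,1) for v in tri(T,e[0],S,f[0])])
big=[]
for c,(x,y,w,h) in((T,(275,175,180,135)),(S,(255,195,165,160))):
    big.append(cv2.resize(c["img"][y:y+h,x:x+w],(400,int(400*h/w))))
H=max(b.shape[0] for b in big)
cv2.imwrite("pics/crop.png",np.hstack([cv2.copyMakeBorder(b,0,H-b.shape[0],0,0,0) for b in big]))
E
```

```text
top 160 [([417.4, 268.4], [39.6, 41.3]), ([365.1, 263.9], [39.7, 41.2]), ([420.4, 217.5], [38.8, 40.3]), ([369.0, 213.3], [38.7, 40.1]), ([317.9, 208.4], [38.6, 40.0])]
top 175 [([417.5, 268.1], [39.1, 40.4]), ([365.1, 263.7], [39.4, 40.5]), ([420.4, 217.3], [37.8, 39.5]), ([369.1, 213.3], [37.4, 39.3]), ([317.9, 208.2], [37.8, 39.3])]
top 185 [([417.6, 267.9], [38.3, 39.8]), ([365.1, 263.4], [38.8, 39.8]), ([419.7, 216.3], [35.1, 37.8]), ([369.4, 213.8], [34.5, 39.9]), ([317.5, 207.6], [35.8, 37.9])]
side 160 [([317.4, 284.8], [30.2, 46.3]), ([305.0, 252.3], [25.6, 42.5]), ([373.7, 276.0], [28.8, 45.4]), ([357.0, 244.9], [24.5, 41.7]), ([342.8, 215.8], [20.8, 38.9])]
side 175 [([317.6, 284.7], [29.9, 45.9]), ([305.0, 252.4], [25.0, 42.4]), ([373.8, 275.9], [28.5, 45.0]), ([357.1, 245.0], [24.0, 41.4]), ([342.8, 215.9], [20.5, 38.2])]
side 185 [([317.5, 284.7], [29.5, 45.7]), ([305.1, 252.4], [24.9, 41.8]), ([373.8, 276.0], [28.0, 45.0]), ([357.0, 244.8], [23.5, 41.1]), ([342.8, 215.9], [20.1, 38.0])]
160 160
0 [ 481.5 -169.9  112.3] 2.0
1 [493.7 -55.5 108.3] 1.8
3 [ 596.3 -181.8  11
[... 512 characters left out ...]
169.9  112.5] 2.3
1 [494.  -55.5 108.1] 2.1
3 [ 596.6 -181.8  110. ] 2.6
4 [608.6 -67.8 105.8] 2.1
5 [621.1  47.3 108.5] 2.3
175 185
0 [ 481.9 -169.9  112.5] 2.3
1 [494.  -55.5 108.1] 2.0
3 [ 596.6 -181.8  110. ] 2.6
4 [608.4 -67.8 106.2] 2.2
5 [621.1  47.3 108.4] 2.4
185 160
0 [ 482.1 -170.   112.5] 3.2
1 [494.2 -55.4 108.2] 2.7
3 [ 598.2 -180.3  108.8] 4.7
4 [607.7 -68.5 106.7] 1.5
5 [622.1  48.3 108.1] 3.6
185 175
0 [ 482.2 -170.   112.6] 2.9
1 [494.3 -55.4 108.1] 2.7
3 [ 598.3 -180.4  108.8] 4.5
4 [607.8 -68.5 106.3] 1.3
5 [622.2  48.3 107.9] 3.5
185 185
0 [ 482.2 -170.   112.6] 2.9
1 [494.3 -55.4 108. ] 2.6
3 [ 598.3 -180.4  108.8] 4.6
4 [607.7 -68.5 106.8] 1.4
5 [622.1  48.3 107.7] 3.6
```

View pics/crop.png

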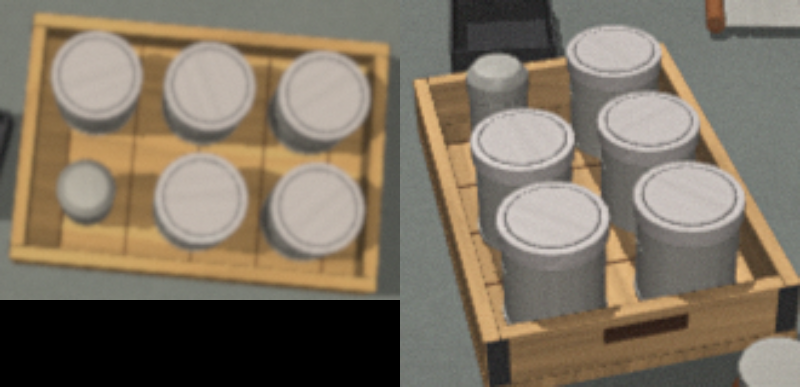

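The triangulated lids are 114.5 to 115 mm apart and 106 to 112 mm high, which agrees with the text. Next I shut the gripper and go over the near edge of place 5, aiming for TCP (593, 47, 150).

```bash
python3 -m handwheel '[[[1,0.5,-0.55,-0.1,0],[1,0.5,-0.55,-0.1,0],[1,0.5,-0.55,-0.1,0],[1,0.5,-0.55,-0.1,0],[1,0.5,-0.55,-0.1,0],[1,0.5,-0.55,-0.1,0],[1,0.5,-0.55,-0.1,0],[1,0.5,-0.55,-0.1,0]]]' 20
python3 -m handwheel '[[[1,0.5,-0.55,-0.1,0],[1,0.5,-0.55,-0.1,0],[1,0.5,-0.55,-0.1,0],[1,0.5,-0.55,-0.1,0],[1,0.5,-0.55,-0.1,0],[1,0.5,-0.55,-0.1,0],[1,0.5,-0.55,-0.1,0],[1,0.5,-0.55,-0.1,0],[1,0,0,0,0],[1,0,0,0,0]]]'
```

```text
time_s: 0.9
eef_pos: [393.9, 266.9, 190.9]
ee_rot: [-0.0, 0.187, 0.982, -0.0]
force: [0.5, 1.2, -0.1]
grip_width: -0.004
grip_force: 0.0
time_s: 1.9
eef_pos: [592.9, 47.9, 150.6]
ee_rot: [-0.001, 0.188, 0.982, 0.0]
force: [0.1, -0.0, 0.5]
grip_width: 0.004
grip_force: 0.0
```

```bash
python3 -m handwheel '[[[1,0,0,-0.2,0],[1,0,0,-0.2,0],[1,0,0,-0.2,0],[1,0,0,0,0],[1,0,0,0,0]]]' | egrep 'eef|force: \['
for i in 1 2 3 4; do python3 -m handwheel '[[[1,0,0,-0.04,0],[1,0,0,0,0]]]' | egrep 'eef|force: \['; done
```

```text
eef_pos: [593.1, 48.4, 121.1]
force: [0.0, -0.2, 0.2]
eef_pos: [593.2, 48.2, 119.4]
force: [-0.2, -0.0, -0.3]
eef_pos: [593.1, 48.2, 117.1]
force: [0.0, -0.4, 0.5]
eef_pos: [593.1, 48.2, 115.0]
force: [0.2, -0.1, -0.6]
eef_pos: [593.1, 48.2, 113.0]
force: [-0.2, -0.2, 0.8]
```

```bash
python3 -m handwheel '[[[1,0,0,-0.03,0],[1,0,0,0,0]]]' | egrep 'eef|force: \['
python3 -m handwheel '[[[1,0,0,-0.03,0],[1,0,0,0,0]]]' | egrep 'eef|force: \['
python3 -m handwheel '[[[1,0,0,-0.03,0],[1,0,0,0,0]]]' | egrep 'eef|force: \['
```

```text
eef_pos: [593.1, 48.2, 111.7]
force: [-0.4, 0.1, 1.9]
eef_pos: [592.9, 48.2, 110.3]
force: [-2.4, -0.1, 3.8]
eef_pos: [592.7, 48.3, 108.8]
force: [-5.6, -0.3, 5.2]
```

```bash
python3 -m handwheel '[[[1,0,0,-0.02,0],[1,0,0,0,0]]]' | egrep 'eef|force: \['
python3 -m handwheel '[[[1,0,0,-0.02,0],[1,0,0,0,0]]]' | egrep 'eef|force: \['
python3 - <<'E'
from rig import optics,ctrl
import cv2,numpy as np
a=optics.capture("wrist")["img"]; b=optics.capture("side")["img"]
cv2.imwrite("pics/p5.png",np.hstack([cv2.resize(a,(400,300)),cv2.resize(b[180:330,240:440],(400,300))]))
s=ctrl.sense();print(s["force"],s["wrist_torque"])
E
```

```text
eef_pos: [592.8, 48.3, 108.0]
force: [-5.8, 0.3, 6.5]
eef_pos: [593.1, 48.2, 107.4]
force: [-5.4, 1.3, 8.0]
[-5.88053394  0.57899762  8.57496881] [0.05261925 0.85693417 0.04271733]
```

View pics/p5.png

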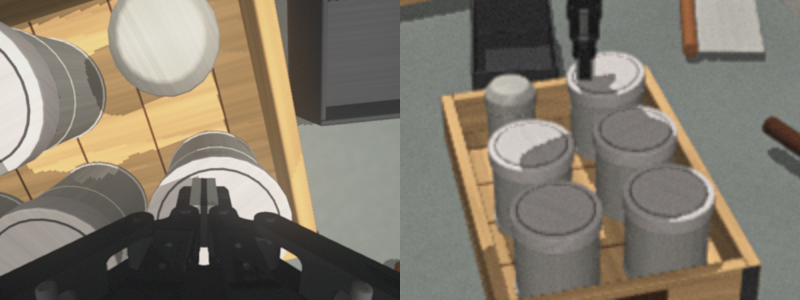

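The crops show the fingertips on the near part of lid 5, with no tilt I can see. The force rises smoothly at about 2 N/mm, which may just be finger flex. Next I compare with place 4.

```bash
python3 -m handwheel '[[[1,0,0,0.36,0],[1,0,0,0,0],[1,-0.065,-0.58,0,0],[1,-0.065,-0.58,0,0],[1,-0.065,-0.58,0,0],[1,-0.065,-0.58,0,0],[1,0,0,-0.2,0],[1,0,0,0,0],[1,0,0,0,0]]]' | egrep 'eef|force: \['
python3 -m handwheel '[[[1,0,0,-0.04,0],[1,0,0,0,0]]]' | egrep 'eef|force: \['
python3 -m handwheel '[[[1,0,0,-0.03,0],[1,0,0,0,0]]]' | egrep 'eef|force: \['
python3 -m handwheel '[[[1,0,0,-0.03,0],[1,0,0,0,0]]]' | egrep 'eef|force: \['
python3 -m handwheel '[[[1,0,0,-0.03,0],[1,0,0,0,0]]]' | egrep 'eef|force: \['
python3 -m handwheel '[[[1,0,0,-0.03,0],[1,0,0,0,0]]]' | egrep 'eef|force: \['
```

```text
eef_pos: [580.1, -66.9, 114.2]
force: [-0.1, 0.9, 0.1]
eef_pos: [580.3, -67.1, 112.6]
force: [-0.0, 0.3, 0.1]
eef_pos: [580.2, -67.6, 111.2]
force: [-0.8, 0.3, 0.3]
eef_pos: [580.1, -67.8, 109.6]
force: [-0.4, 0.4, -0.6]
eef_pos: [580.3, -67.9, 109.1]
force: [-2.8, 1.2, 6.3]
eef_pos: [580.3, -67.9, 109.0]
force: [-7.6, 1.6, 17.8]
```

Lid 4 is rigid, at about 11 N per 1.5 mm, while lid 5 gave 4.6 mm at only 2 to 8 N. Next I check lid 5 again at its right edge, (618, 18), with gentle steps.

```bash
python3 -m handwheel '[[[1,0,0,0.36,0],[1,0,0,0,0],[1,0.19,0.43,0,0],[1,0.19,0.43,0,0],[1,0.19,0.43,0,0],[1,0.19,0.43,0,0],[1,0,0,-0.2,0],[1,0,0,0,0],[1,0,0,0,0]]]' | egrep 'eef|force: \['
python3 -m handwheel '[[[1,0,0,-0.02,0],[1,0,0,0,0]]]' | egrep 'eef|force: \['
python3 -m handwheel '[[[1,0,0,-0.02,0],[1,0,0,0,0]]]' | egrep 'eef|force: \['
python3 -m handwheel '[[[1,0,0,-0.02,0],[1,0,0,0,0]]]' | egrep 'eef|force: \['
python3 -m handwheel '[[[1,0,0,-0.02,0],[1,0,0,0,0]]]' | egrep 'eef|force: \['
python3 -m handwheel '[[[1,0,0,-0.02,0],[1,0,0,0,0]]]' | egrep 'eef|force: \['
```

```text
eef_pos: [617.7, 17.4, 114.1]
force: [-0.3, -0.0, 0.3]
eef_pos: [618.1, 17.5, 113.9]
force: [-0.3, -0.4, -0.2]
eef_pos: [618.2, 18.0, 112.8]
force: [0.4, 0.2, 0.4]
eef_pos: [618.2, 18.1, 111.7]
force: [-0.7, -0.8, 0.1]
eef_pos: [618.2, 18.0, 110.9]
force: [0.1, -0.7, 1.5]
eef_pos: [618.3, 17.9, 109.9]
force: [-1.5, -1.4, 2.5]
```

```bash
python3 -m handwheel '[[[1,0,0,-0.02,0],[1,0,0,0,0]]]' | egrep 'eef|force: \['
python3 -m handwheel '[[[1,0,0,-0.02,0],[1,0,0,0,0],[1,0,0,0,0]]]' | egrep 'eef|force: \['
python3 - <<'E'
from rig import optics
import cv2,numpy as np
b=optics.capture("side")["img"];a=np.load("side0.npz")["img"]
f=lambda i:cv2.resize(i[195:270,315:375],(400,500),interpolation=cv2.INTER_CUBIC)
cv2.imwrite("pics/p5b.png",np.hstack([f(a),f(b)]))
E
```

```text
eef_pos: [618.3, 17.9, 108.9]
force: [-0.8, -2.7, 3.6]
eef_pos: [618.4, 17.8, 108.2]
force: [-0.8, -4.8, 4.6]
```

View pics/p5b.png

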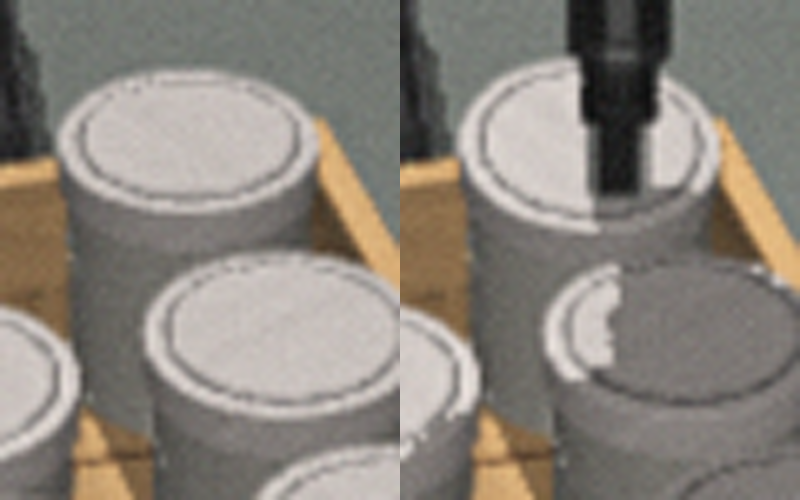

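The right-hand picture shows lid 5 clearly tipped: its far rim rose (crop y 70→57) and its near rim dropped (212→232). This is the unseated lid. Next I move over its centre (621, 47) and press.

```bash
python3 -m handwheel '[[[1,0,0,0.2,0],[1,0,0,0,0],[1,0.025,0.29,0,0],[1,0.025,0.29,0,0],[1,0,0,0,0],[1,0,0,0,0]]]' | egrep 'eef|force: \['
python3 -m handwheel '[[[1,0,0,-0.1,0],[1,0,0,-0.02,0],[1,0,0,0,0]]]' | egrep 'eef|force: \['
python3 -m handwheel '[[[1,0,0,-0.02,0],[1,0,0,0,0]]]' | egrep 'eef|force: \['
python3 -m handwheel '[[[1,0,0,-0.02,0],[1,0,0,0,0]]]' | egrep 'eef|force: \['
python3 -m handwheel '[[[1,0,0,-0.02,0],[1,0,0,0,0]]]' | egrep 'eef|force: \['
python3 -m handwheel '[[[1,0,0,-0.02,0],[1,0,0,0,0]]]' | egrep 'eef|force: \['
```

```text
eef_pos: [620.5, 48.0, 117.5]
force: [-0.2, 0.2, -0.4]
eef_pos: [620.8, 47.0, 112.1]
force: [-1.0, 1.0, 2.3]
eef_pos: [620.8, 47.0, 111.2]
force: [-1.4, -0.2, 5.0]
eef_pos: [620.9, 47.0, 110.3]
force: [-0.5, 1.4, 5.9]
eef_pos: [620.9, 47.0, 109.4]
force: [-1.4, 1.2, 6.3]
eef_pos: [620.9, 47.0, 108.5]
force: [-1.7, -0.7, 7.6]
```

Lid 5 is sinking at 6 to 8 N, as expected. I press on until it goes hard.

```bash
python3 -m handwheel '[[[1,0,0,-0.02,0],[1,0,0,0,0]]]' | egrep 'eef|force: \['
python3 -m handwheel '[[[1,0,0,-0.02,0],[1,0,0,0,0]]]' | egrep 'eef|force: \['
python3 -m handwheel '[[[1,0,0,-0.02,0],[1,0,0,0,0]]]' | egrep 'eef|force: \['
python3 -m handwheel '[[[1,0,0,-0.02,0],[1,0,0,0,0]]]' | egrep 'eef|force: \['
python3 -m handwheel '[[[1,0,0,-0.02,0],[1,0,0,0,0]]]' | egrep 'eef|force: \['
```

```text
eef_pos: [620.9, 47.0, 107.5]
force: [-1.9, 0.5, 7.8]
eef_pos: [620.9, 47.0, 106.6]
force: [-1.0, 0.0, 7.9]
eef_pos: [620.9, 47.0, 105.9]
force: [-2.0, 0.2, 10.3]
eef_pos: [621.0, 47.0, 105.8]
force: [-5.2, 0.2, 16.6]
eef_pos: [621.1, 47.0, 105.7]
force: [-7.7, 1.1, 21.8]
```

It bottomed at z 105.8 after about 6 mm of sink. I hold it there and check that it is level.

```bash
python3 -m handwheel '[[[1,0,0,0,0],[1,0,0,0,0],[1,0,0,0,0],[1,0,0,0,0]]]' | egrep 'time|eef|force: \['
python3 - <<'E'
from rig import optics
import cv2,numpy as np
b=optics.capture("side")["img"];a=np.load("side0.npz")["img"]
f=lambda i:cv2.resize(i[195:270,315:375],(400,500),interpolation=cv2.INTER_CUBIC)
t=optics.capture("top")["img"]
cv2.imwrite("pics/fin.png",np.hstack([f(b),cv2.resize(t[160:320,170:330],(400,500))]))
E
```

```text
time_s: 11.75
eef_pos: [621.1, 47.0, 105.7]
force: [-7.7, 0.4, 20.7]
```

View pics/fin.png

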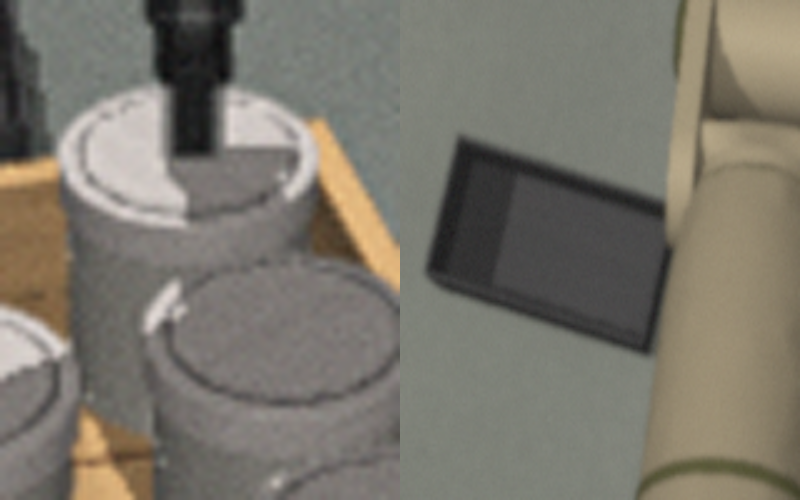

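Lid 5 is lower, with its rim moved evenly (top crop y 70→85, bottom 212→226), so it is down and level. The loaf tin has not moved.

```bash
python3 -c "from rig import ctrl; print(ctrl.finish_job())"
```

```text
the job is handed in; nothing more can be done
None
```

The unseated lid is the one in place 5 (far row, left): it tipped under edge presses, and I handed the job in with the fingers holding it fully down and level at about 21 N; the verdict was not shown, and places 0, 1 and 3 were never pressed because it was found first.

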